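# Fit the blade into the vegetable slicer and lock its clamp

### The job

Fit the flat steel blade into the vegetable slicer: lift it off its stand and lay it on the slicer's bed with its notch over the locating pin, so that it lies flat and fully home between the rails. Then pull up the black index knob on the clamp arm, swing the arm across the blade and let the knob drop into the other hole so that the clamp is locked. Leave the egg timer and the salt box where they are.

Things in the scene. Friction and masses are not known exactly. Their poses are not given: they have to be found in the camera images.
- blade: flat steel blade, loose, 120 long (x) x 40 wide (y) x 5 mm, 0.08 to 0.15 kg. Origin: centre of the underside, z up. -x end: U notch 12 mm wide, 18 mm deep (x -60 to -42) between two prongs; the last 12 mm at +x are the 3 mm thin cutting edge. Starts flat on its stand, both long edges overhanging by about 9 mm, so it can be pinched across its width at the origin.
- notch (a point): centre of the place in the blade's notch where the pin stands when the blade is home: 48 mm along the blade's -x from its origin, at underside height; turns with the blade
- blade_stand: fixed grey stand, foot 130 x 70 x 8 mm with a ridge 100 (x) x 22 (y) mm along the middle whose top is at z 30 mm; the blade starts on it lengthways. Origin: centre of the underside.
- slicer: fixed grey slicer, foot 236 x 116 x 10 mm; origin on the underside below the seat's middle, z up. x points to the ribbed feeding deck (z 45 mm, from x 70 mm); the clamp is at the -x end. Bed top z 45 mm; from x -25 to +35 mm the bed is a waist 24 mm wide with free room for fingertips on both sides, down to z 10 mm.
- seat (a point): where the origin of a home blade lies: bed top, z 45 mm, axes as the slicer's; the blade's x lies along this x (notch to the clamp). 8 mm round rails, top z 51 mm, guard the blade's +x end: two side rails (x 42 to 60, inner sides y +-22 mm) and a toe rail (inner side x 62 mm). Play 2 mm each way.
- locating_pin (a point): domed tip of the upright locating pin, 8 mm diameter, top 56 mm above the worktop (11 mm above the bed), at x -48, y 0 mm in the slicer's frame
- clamp_pivot (a point): point on the clamp arm's upright pivot axis, at the arm's height (60 mm), at x -34, y +40 mm in the slicer's frame; post 20 mm across, top 67 mm
- lock_hole (a point): mouth of the hole in which the index pin must end (clamp closed, arm over the blade): x -34, y -40 mm in the slicer's frame, z 50 mm
- clamp_arm (a joint): angle of the steel clamp arm about its upright pivot, rad: 0 open (points to the slicer's -x; starts here, pin in the first hole), 1.57 closed (points to its -y, across the blade; stop 0.01 beyond). Grows anticlockwise from above. Arm 14 mm wide, z 57 to 63 mm; a rubber foot below it passes 2 mm over a home blade. Light hinge, stays where left.
- index_knob (a joint): lift of the index knob, m: 0 down (pin 8 mm deep in a hole), 0.008 when the pin rides on the curved index plate (top z 50 mm), 0.013 fully up. A spring pulls it down with 3 N at the bottom, 6 N at the top. The arm turns only with the knob lifted over 8 mm; the 8 mm domed pin drops in within about 2 mm of a hole's middle.
- knob (a point): middle of the black round index knob on the end of the clamp arm, 80 mm from the pivot axis: 18 mm diameter (21 mm at the top flange), from 65 to 93 mm above the worktop when down, this point at 79 mm; rises with the knob and travels with the arm
- egg_timer: white egg timer, 63 x 63 x 48 mm, loose bystander, origin at the underside
- salt_box: round wooden salt box with lid, 90 x 90 x 67 mm, loose bystander, origin at the underside

How it is judged:
On the way, in this order (a step that is already met when the one before it is completed fails the run):
1. the blade lies home over the pin while the clamp is still open (z of blade in the frame of seat between -0.002 and 0.002 m and horizontal distance between blade and seat below 0.005 m and horizontal distance between notch and locating_pin below 0.005 m and angle between blade's own z axis and vertical below 0.04 rad and value of joint clamp_arm below 0.3 rad), for 0.2 s.
2. the index knob is pulled up and the arm is on its way (value of joint index_knob above 0.006 m and value of joint clamp_arm above 0.3 rad).
At the end, for the whole second after the job is handed in: The blade lies at rest on the bed with its notch round the pin (origin within 5 mm of the seat level and 2 mm in height, notch within 5 mm of the pin, tilt under 0.04 rad, turned under 0.09 rad), the clamp arm is closed (over 1.52 rad) and the index knob is down (under 2 mm) (z of blade in the frame of seat between -0.002 and 0.002 m and horizontal distance between blade and seat below 0.005 m and horizontal distance between notch and locating_pin below 0.005 m and angle between blade's own z axis and vertical below 0.04 rad and angle between the x axis of blade and the x axis of seat, either way round below 0.09 rad and value of joint clamp_arm above 1.52 rad and value of joint index_knob below 0.002 m and linear speed of blade below 0.02 m/s); the robot touches nothing.
It fails at once if the egg timer is pushed more than 30 mm (distance of egg_timer from where it was at the start of the episode above 0.03 m).
It fails at once if the salt box is pushed more than 30 mm (distance of salt_box from where it was at the start of the episode above 0.03 m).
It also fails if it takes over 58 s, if anything falls off the work surface, if the arm or the gripper's body presses on something with over 40 N, if the wrist force passes 120 N, or if a joint passes its speed limit or range.

### The arm

A 6-joint arm with a two-finger parallel gripper is mounted at the origin on the work surface; the furniture and walls round the work are solid. World frame = base frame: x ahead of the robot, y to its left, z up, the work surface at z = 0. Lengths are in m, angles in rad, forces in N, time in s.
With the tool pointing down it reaches from about 0.325 to 1 m from the base axis. Payload 5.1 kg.
Tool frame: the origin (TCP) lies on the centre line of the jaws, within the pads' length; the fingertips stand 19 mm ahead of it and the grasp point (between the pads) is the TCP; z points along the fingers, y is the line along which they close (so a half turn about z gives the same grasp; the last joint's range is limited). The gripper opens to 85 mm and grips with 20 to 120 N. Pads are 22 mm wide; open, the fingers measure 114 mm over their backs; the gripper's body (76 mm by 85 mm) begins 54 mm behind the grasp point. The pads swing forward as they close: fully open they stand 13 mm farther back than shut.
Start: joints at [-1.255, 0.124, 1.65, -0, 1.367, -0.083], TCP at [0.252, -0.599, 0.25] pointing down, gripper open.
Joint ranges: [-2.61, 2.61], [-1.02, 2.33], [0.03, 2.71], [-1.35, 4.49], [0.32, 2.68], [-2.91, 2.91]. Speed limits (rad/s): [2.57, 2.57, 3.14, 3.14, 3.14, 3.14].

### API

Orientations are given as a unit quaternion [x, y, z, w].
In Python, from workcell import manip gives the robot as it stands. The module is installed in compiled form; this text tells all that it offers.
- The arm moves only by the tool apply_moves, never from a script. Its argument "targets" is a list of rows, each a list of 7 numbers: the shift along the tool's x, y, z in mm, then the turn, a rotation vector about the tool's x, y, z in rad, then the closure, from 0 (fully open) to 1 (shut). A call has exactly 10 rows; each row shifts and turns the commanded pose from where the row before left it, along the tool's axes as they then stand; what a row does not reach is not made up. A row lasts 1/12 s, in which the tool goes at most 41.7 mm and 7.16 degrees, less where a joint would pass 70% of its speed; a pose out of reach is approached as far as the arm can. A call with a gripper value outside its range is refused whole. The fingers move at their own pace and stop on an object; "grip_force" is the grip in N (left out, the last holds). Time passes only in rows, so rows that do not move let the fingers close, or fill a call up. It gives the time, the measured TCP pose, the force, the opening and the grip force at its end, in the units of the state.
- manip.state(): the state, without advancing time (a new reading comes with each control period).
- manip.snapshot(name): name is "scene" or "top" or "wrist"; returns a dict with "image" (420x560x3 uint8, red, green, blue), "camera_matrix" (3x3 intrinsics, pixels), "dist_coeffs" ([k1, k2, p1, p2, k3] as OpenCV has them; the pictures are not rectified), "R" (3x3) and "t" (3): a world point X has camera coordinates R X + t. Camera axes: x right, y down, z forward; pixel columns grow to the right and rows downward; lengths in m; the calibration is good to about 2 mm. A picture is of the moment at which its call begins. There is no depth.
- manip.close_job(): hands the job in; it is judged then, once.
Trained networks look in a picture, given as the dict that the camera call returned (one of the last four; its "shot" number tells which), for a name from the list of things; names that differ only in an ending like _2 or _b are one class to them, and where a whole thing is asked for, a point or a joint stands for the part that bears it (a point fixed in the world has none). Each returns a list of dicts, best first, with "p" (0 to 1); they miss things now and then, are a little off and sometimes report something else, mostly with a low value. They report only what shows in the picture. A call takes as long as a camera call.
- manip.search_frame(label, picture): "at" ([x, y, z] in m, in world coordinates, good to about 4 mm: the middle of the surface that is visible of it).
- manip.spot_point(label, picture): "at" ([x, y, z] in m, in world coordinates, good to about 4 mm: a listed point, or the origin of a listed thing).
The state is a dict: "time_s": time; "joint_pos": joint angles; "dq": joint speeds; "joint_efforts": joint torques, N m; "eef_pos": TCP position; "ee_rot": TCP orientation; "ft_force": force on the tool from outside, world axes, zero at the start; "moment": the same for the moment, N m; "width": finger opening in m; "gripper_force": force on a finger pad.
Only numpy, scipy, OpenCV 4.12 (cv2) and the standard library are available. Lean on these libraries where they do the work, as an engineer would, in place of code of your own. Each camera call takes 0.05 s, during which the arm holds its last target. There are 200 camera calls.

## Working session

There is one attempt and no reset: what is moved stays moved. The work goes in short steps, Python scripts to look and compute and a tool call to move; the robot and the scene stay as the last step left them, time stands still between calls to the robot, and variables do not carry over. Pictures are saved under pics/ and viewed, at most 13 in all, crops included, and the job is handed in when it is done.

Besides the shell and the picture viewer there is one more tool, called after "Emit:" as name(argument=value, ...), one argument or row to a line, values as JSON. apply_moves: Moves the arm, as the interface text tells. Its arguments: {"type":"object","properties":{"targets":{"type":"array","items":{"type":"array","items":{"type":"number"}}},"grip_force":{"type":"number"}},"required":["targets"]}

```bash
mkdir -p pics; cat > h.py <<'E'
from workcell import manip
import numpy as np, cv2
from scipy.spatial.transform import Rotation as Rot
def snap(n,f=None):
    s=manip.snapshot(n)
    if f: cv2.imwrite('pics/'+f,s['image'][:,:,::-1])
    return s
def proj(s,X):
    X=np.atleast_2d(np.array(X,float))
    return cv2.projectPoints(X,cv2.Rodrigues(np.array(s['R']))[0],np.array(s['t'],float),np.array(s['camera_matrix']),np.array(s['dist_coeffs']))[0][:,0]
def ray(s,uv,z):
    K=np.array(s['camera_matrix']);d=np.array(s['dist_coeffs'])
    p=cv2.undistortPoints(np.array(uv,float).reshape(-1,1,2),K,d)[:,0]
    R=np.array(s['R']);t=np.array(s['t']);C=-R.T@t
    D=np.c_[p,np.ones(len(p))]@R
    return C+D*((z-C[2])/D[:,2])[:,None]
def delta(pos,zyaw=None):
    "shift in tool axes (mm) to reach pos; yaw info"
    st=manip.state();r=Rot.from_quat(st['ee_rot'])
    return r.inv().apply(np.array(pos)-st['eef_pos'])*1000
E
python3 - <<'E'
from h import *
st=manip.state(); print(st); print(Rot.from_quat(st['ee_rot']).as_matrix().round(3))
for n in ['top','scene']:
    s=snap(n,n+'0.png')
    for l in ['blade','notch','blade_stand','slicer','seat','locating_pin','clamp_pivot','lock_hole','knob','egg_timer','salt_box']:
        for d in manip.spot_point(l,s)[:2]: print(n,l,np.round(d['at'],4),round(d['p'],2))
E
```

```text
{'time_s': 0.0, 'joint_pos': array([-1.25461727e+00,  1.24490539e-01,  1.65163990e+00,  5.76646836e-06,
        1.36752923e+00, -8.26458570e-02]), 'dq': array([-0.00109921,  0.00138707, -0.00031236, -0.00052339, -0.00101294,
        0.00032887]), 'joint_efforts': array([-5.09840618e-05, -4.23614502e+01, -3.65450764e+01, -1.09748901e-04,
        6.77293181e-03,  1.30558041e-05]), 'eef_pos': array([ 0.2521891 , -0.59847033,  0.24908257]), 'ee_rot': array([ 9.80182728e-01,  1.98092786e-01, -1.17601390e-04, -1.02680154e-03]), 'ft_force': array([ 0.05727483,  0.0043041 , -0.63605839]), 'moment': array([-0.02931439,  0.02803638, -0.02139325]), 'gripper_force': 0.0, 'width': 0.0850650273589208}
[[ 0.922  0.388 -0.001]
 [ 0.388 -0.922  0.002]
 [ 0.    -0.002 -1.   ]]
top blade [0.4124 0.1891 0.0307] 0.89
top notch [0.412  0.1442 0.0309] 0.96
top blade_stand [0.4115 0.193  0.0052] 0.97
top slicer [ 0.4306 -0.2223  0.0012] 0.77
top slicer [ 0.3789 -0.3322  0.0805] 0.54
top seat [ 0.4322 -0.2252  0.0449] 0.88
top locating_pin [ 0.4276 -0.2717  0.0533] 0.56
top clamp_pivot [ 0.3863 -0.2516  0.06
[... 182 characters left out ...]
002 ] 0.32
top salt_box [0.3854 0.0461 0.003 ] 0.68
top salt_box [0.41   0.1443 0.0302] 0.48
scene blade [ 0.4329 -0.2235  0.0449] 0.65
scene blade [0.4125 0.1949 0.0285] 0.64
scene blade_stand [0.4076 0.1936 0.0012] 0.64
scene blade_stand [ 0.4708 -0.2625  0.049 ] 0.33
scene slicer [ 4.357e-01 -2.240e-01  4.000e-04] 0.79
scene seat [ 0.4302 -0.227   0.0474] 0.83
scene locating_pin [ 0.4275 -0.2743  0.0526] 0.6
scene clamp_pivot [ 0.3899 -0.2494  0.0558] 0.76
scene lock_hole [ 0.472  -0.2637  0.0542] 0.63
scene knob [ 0.3768 -0.3321  0.0807] 0.62
scene egg_timer [ 4.811e-01  4.750e-02 -1.000e-04] 0.68
scene salt_box [ 0.4357 -0.2237  0.0445] 0.58
scene salt_box [ 0.3894 -0.2539  0.0569] 0.53
```

View pics/top0.png

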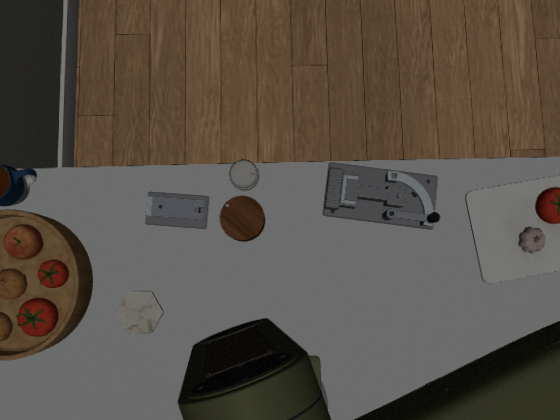

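View pics/scene0.png

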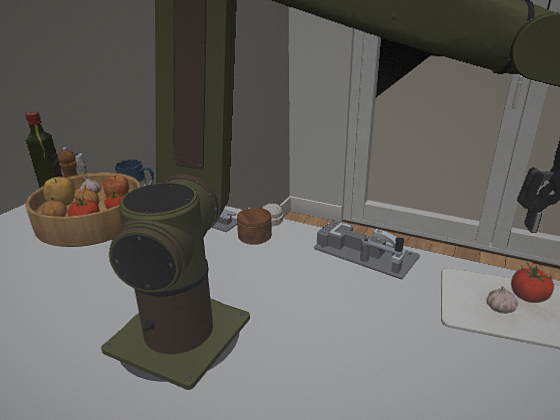

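The top view shows the blade on its stand at about (178,208), with the notch towards the right, which is -y. The slicer is at (380,195), with its deck on the left and the knob at (433,217). The salt box and egg timer sit between the two. I'll move over the blade first.

Emit:
apply_moves(
  targets=[
    [22.7,-33.3,0,0,0,0,0],
    [22.7,-33.3,0,0,0,0,0],
    [22.7,-33.3,0,0,0,0,0],
    [22.7,-33.3,0,0,0,0,0],
    [22.7,-33.3,0,0,0,0,0],
    [22.7,-33.3,0,0,0,0,0],
    [22.7,-33.3,0,0,0,0,0],
    [22.7,-33.3,0,0,0,0,0],
    [22.7,-33.3,0,0,0,0,0],
    [22.7,-33.3,0,0,0,0,0],
  ],
)

```text
time_s: 2.03
eef_pos: [0.3321, -0.2023, 0.2505]
ee_rot: [0.98, 0.198, 0.0, 0.0]
ft_force: [0.8, -0.4, 0.2]
width: 0.0855
gripper_force: 0.0
```

Emit:
apply_moves(
  targets=[
    [22.7,-33.3,0,0,0,0,0],
    [22.7,-33.3,0,0,0,0,0],
    [22.7,-33.3,0,0,0,0,0],
    [22.7,-33.3,0,0,0,0,0],
    [22.7,-33.3,0,0,0,0,0],
    [22.7,-33.3,0,0,0,0,0],
    [22.7,-33.3,0,0,0,0,0],
    [22.7,-33.3,0,0,0,0,0],
    [22.7,-33.3,0,0,0,0,0],
    [22.7,-33.3,0,0,0,0,0],
  ],
)

```text
time_s: 2.87
eef_pos: [0.412, 0.1934, 0.2507]
ee_rot: [0.98, 0.198, 0.001, 0.0]
ft_force: [1.0, -0.4, 0.7]
width: 0.0854
gripper_force: 0.0
```

Emit:
apply_moves(
  targets=[
    [0,0,0,0,0,-0.12,0],
    [0,0,0,0,0,-0.12,0],
    [0,0,0,0,0,-0.12,0],
    [0,0,0,0,0,-0.12,0],
    [0,0,0,0,0,-0.12,0],
    [0,0,0,0,0,-0.12,0],
    [0,0,0,0,0,-0.12,0],
    [0,0,0,0,0,-0.12,0],
    [0,0,0,0,0,-0.12,0],
    [0,0,0,0,0,-0.094,0],
  ],
)

```text
time_s: 3.7
eef_pos: [0.4121, 0.1911, 0.2505]
ee_rot: [0.704, 0.71, 0.0, 0.0]
ft_force: [-0.9, 0.2, 0.1]
width: 0.0853
gripper_force: 0.0
```

```bash
python3 - <<'E'
from h import *
s=snap('wrist','w1.png')
st=manip.state(); print(st['time_s'],st['eef_pos'],Rot.from_quat(st['ee_rot']).as_matrix().round(3),st['joint_pos'].round(2))
for l in ['blade','notch','blade_stand']:
    for d in manip.spot_point(l,s)[:2]: print(l,np.round(d['at'],4),round(d['p'],2))
E
```

```text
3.75 [0.41213031 0.19103703 0.25048154] [[-0.01  1.    0.  ]
 [ 1.    0.01  0.  ]
 [ 0.    0.   -1.  ]] [ 0.32 -0.33  2.07  0.    1.4   0.31]
blade [0.4113 0.1865 0.0345] 0.67
notch [0.4114 0.1445 0.0295] 0.64
```

View pics/w1.png

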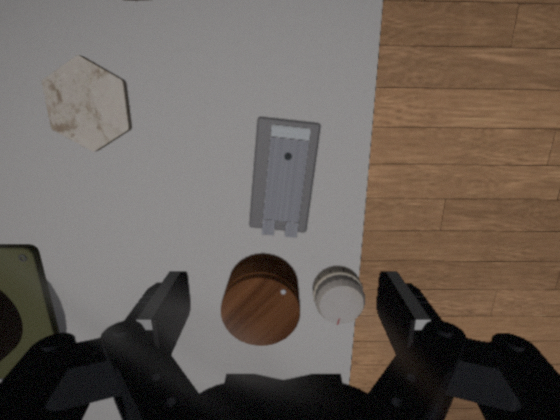

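```bash
python3 - <<'E'
import cv2
im=cv2.imread('pics/w1.png')[110:245,235:335]
im=cv2.resize(im,None,fx=4.4,fy=4.4,interpolation=cv2.INTER_CUBIC)
cv2.imwrite('pics/w1c.png',cv2.convertScaleAbs(im,alpha=1.5))
E
```

```text
(no output)
```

View pics/w1c.png

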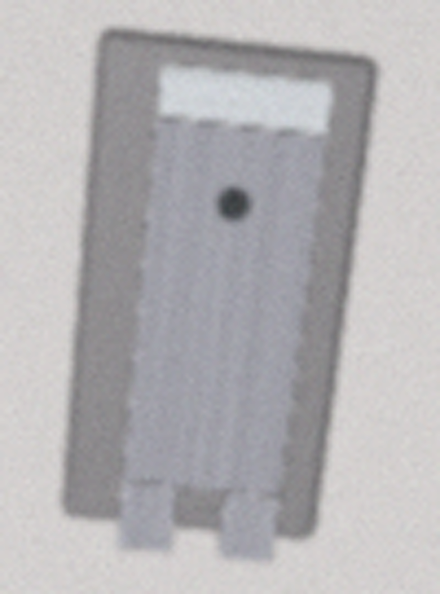

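The crop shows the blade's corners at (160,68), (333,82), (272,560) and (119,548). The notch end is at the bottom.

```bash
python3 - <<'E'
from h import *
s=snap('wrist')
c=np.array([[160,68],[333,82],[272,560],[119,548]])/4.4+[235,110]-0.4
P=np.r_[ray(s,c[:2],.033),ray(s,c[2:],.035)]
print(P.round(4),P.mean(0)); 
a=P[:2].mean(0)-P[2:].mean(0); print(np.linalg.norm(a),np.degrees(np.arctan2(a[1],a[0])), [np.linalg.norm(P[0]-P[1]),np.linalg.norm(P[2]-P[3])])
print(delta([*P.mean(0)[:2],.033]))
E
```

```text
[[0.3995 0.2511 0.033 ]
 [0.4395 0.248  0.033 ]
 [0.4267 0.1293 0.035 ]
 [0.3877 0.1326 0.035 ]] [0.41334464 0.19024645 0.034     ]
0.11927364286630376 84.06911121276393 [np.float64(0.04020477759920664), np.float64(0.03920955708285806)]
[ -0.79839887   1.18338906 217.40533658]
```

Emit:
apply_moves(
  targets=[
    [-0.8,1.2,10,0,0,0.113,0],
    [0,0,25,0,0,0,0],
    [0,0,25,0,0,0,0],
    [0,0,25,0,0,0,0],
    [0,0,25,0,0,0,0],
    [0,0,25,0,0,0,0],
    [0,0,25,0,0,0,0],
    [0,0,25,0,0,0,0],
    [0,0,19,0,0,0,0],
    [0,0,11,0,0,0,0],
  ],
)

```text
time_s: 4.78
eef_pos: [0.4117, 0.1897, 0.0328]
ee_rot: [0.746, 0.666, -0.002, -0.001]
ft_force: [-0.4, -0.2, -0.6]
width: 0.0854
gripper_force: 0.0
```

```bash
python3 - <<'E'
from h import *
s=snap('wrist','w2.png')
st=manip.state(); print(st['time_s'],st['eef_pos'],st['ft_force'],Rot.from_quat(st['ee_rot']).as_matrix().round(3))
E
```

```text
4.8333 [0.41089156 0.18941805 0.03168475] [-1.42378212 -0.90601617 -0.48642735] [[ 0.112  0.994 -0.006]
 [ 0.994 -0.112 -0.002]
 [-0.003 -0.006 -1.   ]]
```

View pics/w2.png

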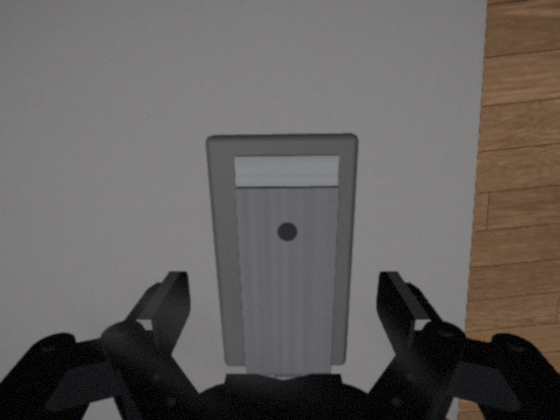

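The view is straight along the blade and the fingers straddle it evenly, with blade edges at columns 237 to 338 and finger pads at 187 and 380. I'll close the gripper now.

Emit:
apply_moves(
  targets=[
    [0,0,0,0,0,0,0.3],
    [0,0,0,0,0,0,0.6],
    [0,0,0,0,0,0,1],
    [0,0,0,0,0,0,1],
    [0,0,0,0,0,0,1],
    [0,0,0,0,0,0,1],
    [0,0,0,0,0,0,1],
    [0,0,0,0,0,0,1],
    [0,0,0,0,0,0,1],
    [0,0,0,0,0,0,1],
  ],
  grip_force=50,
)

```text
time_s: 5.67
eef_pos: [0.4149, 0.1908, 0.0372]
ee_rot: [0.745, 0.667, 0.002, 0.001]
ft_force: [-0.2, 0.4, 6.5]
width: 0.0383
gripper_force: 50.3
```

Emit:
apply_moves(
  targets=[
    [0,0,-5,0,0,0,1],
    [0,0,-15,0,0,0,1],
    [0,0,-20,0,0,0,1],
    [0,0,-20,0,0,0,1],
    [0,0,-20,0,0,0,1],
    [0,0,-20,0,0,0,1],
    [0,0,-20,0,0,0,1],
    [0,0,-20,0,0,0,1],
    [0,0,-20,0,0,0,1],
    [0,0,-10,0,0,0,1],
  ],
)

```text
time_s: 6.5
eef_pos: [0.414, 0.1905, 0.208]
ee_rot: [0.745, 0.667, 0.002, 0.001]
ft_force: [1.1, 0.3, -0.4]
width: 0.0385
gripper_force: 50.6
```

```bash
python3 - <<'E'
from h import *
s=snap('wrist','w3.png')
st=manip.state(); print(st['time_s'],st['eef_pos'],st['ft_force'],st['width'],Rot.from_quat(st['ee_rot']).as_matrix().round(4))
for l in ['blade','notch']:
    for d in manip.spot_point(l,s)[:2]: print(l,np.round(d['at'],4),round(d['p'],2))
E
```

```text
6.55 [0.41471495 0.19073752 0.20927369] [ 0.804524   -0.08267318 -0.51303997] 0.038278978277562735 [[ 0.1107  0.9938  0.0056]
 [ 0.9938 -0.1107  0.0018]
 [ 0.0024  0.0053 -1.    ]]
blade [0.4116 0.1891 0.2027] 0.87
notch [0.4129 0.1441 0.1989] 0.63
notch [ 4.842e-01  4.470e-02 -1.000e-04] 0.58
```

View pics/w3.png

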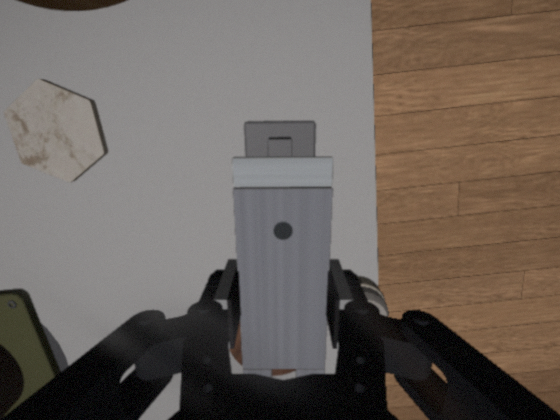

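The blade is held square, with its end edge at (232–333,157). I'll move past the slicer so the wrist camera sees it ahead of the blade.

Emit:
apply_moves(
  targets=[
    [-15,2,-4,0,0,0,1],
    [-30,4,-4,0,0,0,1],
    [-35,5,-4,0,0,0,1],
    [-35,5,-4,0,0,0,1],
    [-35,5,-4,0,0,0,1],
    [-35,5,-4,0,0,0,1],
    [-35,5,-4,0,0,0,1],
    [-35,5,-4,0,0,0,1],
    [-35,5,-4,0,0,0,1],
    [-35,5,-4,0,0,0,1],
  ],
)

```text
time_s: 7.48
eef_pos: [0.4218, -0.1392, 0.2432]
ee_rot: [0.745, 0.667, -0.001, -0.002]
ft_force: [0.3, 0.1, -1.4]
width: 0.0383
gripper_force: 50.6
```

Emit:
apply_moves(
  targets=[
    [-35,5,0,0,0,0,1],
    [-35,5,0,0,0,0,1],
    [-35,5,0,0,0,0,1],
    [-35,5,0,0,0,0,1],
    [-35,5,0,0,0,0,1],
    [-35,5,0,0,0,0,1],
    [-20,2,0,0,0,0,1],
    [-10,0,0,0,0,0,1],
    [0,0,0,0,0,0,1],
    [0,0,0,0,0,0,1],
  ],
)

```text
time_s: 8.32
eef_pos: [0.4277, -0.3791, 0.2436]
ee_rot: [0.745, 0.667, 0.0, -0.002]
ft_force: [-0.7, 0.7, -0.7]
width: 0.0385
gripper_force: 50.6
```

```bash
python3 - <<'E'
from h import *
s=snap('wrist','w4.png')
st=manip.state(); print(st['time_s'],st['eef_pos'],st['ft_force'],st['width'],Rot.from_quat(st['ee_rot']).as_matrix().round(4))
c=ray(s,[[232.5,157],[332.5,157]],st['eef_pos'][2]-.0042)
r=Rot.from_quat(st['ee_rot']);print('blade end in tool',(r.inv().apply(c-st['eef_pos'])*1000).round(1))
for l in ['blade','notch','seat','locating_pin','clamp_pivot','lock_hole','knob','slicer']:
    for d in manip.spot_point(l,s)[:2]: print(l,np.round(d['at'],4),round(d['p'],2))
E
```

```text
8.3667 [ 0.42801151 -0.37861915  0.2440753 ] [ 0.82922715 -0.08570437 -1.24974502] 0.038812588721028864 [[ 0.1103  0.9939 -0.0013]
 [ 0.9939 -0.1103  0.0022]
 [ 0.002  -0.0016 -1.    ]]
blade end in tool [[ 59.1 -20.6   4.4]
 [ 59.   18.6   4.3]]
blade [ 0.4269 -0.383   0.2377] 0.93
notch [ 0.4229 -0.4279  0.2355] 0.84
seat [ 0.4332 -0.2229  0.0445] 0.72
locating_pin [ 0.429  -0.2687  0.0533] 0.85
clamp_pivot [ 0.3919 -0.2506  0.0597] 0.95
lock_hole [ 0.47   -0.2637  0.0478] 0.57
knob [ 0.3722 -0.332   0.0788] 0.55
slicer [ 0.4326 -0.2238  0.0014] 0.66
```

View pics/w4.png

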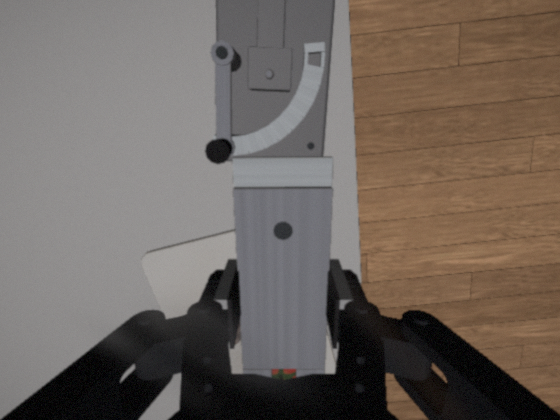

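The slicer shows ahead of the blade: pivot top at about (222,51), pin tip at (269,74), lock hole at (315,60) and knob top at (218,151). Next I'll fit the slicer's pose to these.

```bash
python3 - <<'E'
from h import *
from scipy.optimize import least_squares
s=snap('wrist')
px=np.array([[269,74],[222,51],[315,60],[218,151]],float)
M=np.array([[-48,0,56],[-34,40,67],[-34,-40,50],[-114,40,93]])/1000
def W(p,m): 
    c,q=np.cos(p[2]),np.sin(p[2]); return np.c_[p[0]+c*m[:,0]-q*m[:,1],p[1]+q*m[:,0]+c*m[:,1],m[:,2]]
a=least_squares(lambda p:(proj(s,W(p,M))-px).ravel(),[.432,-.223,1.46])
print('pix',a.x,a.fun.round(1))
N={'seat':[0,0],'pin':[-48,0],'piv':[-34,40],'lock':[-34,-40]}
obs=[('seat',.4322,-.2252),('seat',.4302,-.227),('seat',.4332,-.2229),('pin',.4276,-.2717),('pin',.4275,-.2743),('pin',.429,-.2687),('piv',.3863,-.2516),('piv',.3899,-.2494),('piv',.3919,-.2506),('lock',.4715,-.2638),('lock',.472,-.2637),('lock',.47,-.2637)]
m=np.array([N[o[0]]+[0] for o in obs])/1000;o=np.array([x[1:] for x in obs])
b=least_squares(lambda p:(W(p,m)[:,:2]-o).ravel(),[.432,-.223,1.46],loss='soft_l1',f_scale=.002);print('net',b.x)
E
```

```text
pix [ 0.43544455 -0.22500913  1.40936982] [ 0.5 -0.6  0.4  0.9 -0.3 -0.2 -0.6 -0.2]
net [ 0.43440513 -0.22400128  1.42932216]
```

Emit:
apply_moves(
  targets=[
    [0,0,0,0,0,0.051,1],
    [10.3,-1.8,5,0,0,0,1],
    [10.3,-1.8,15,0,0,0,1],
    [10.3,-1.8,20,0,0,0,1],
    [10.3,-1.8,20,0,0,0,1],
    [10.3,-1.8,20,0,0,0,1],
    [10.3,-1.8,15,0,0,0,1],
    [10.3,-1.8,10,0,0,0,1],
    [10.3,-2,6,0,0,0,1],
    [10.4,-2,3,0,0,0,1],
  ],
)

```text
time_s: 9.65
eef_pos: [0.4265, -0.2843, 0.1305]
ee_rot: [0.762, 0.648, -0.0, -0.001]
ft_force: [-0.1, 0.6, -0.9]
width: 0.0382
gripper_force: 50.6
```

Emit:
apply_moves(
  targets=[
    [0,0,0,0,0,0,1],
    [0,0,0,0,0,0,1],
    [0,0,0,0,0,0,1],
    [0,0,0,0,0,0,1],
    [0,0,0,0,0,0,1],
    [0,0,0,0,0,0,1],
    [0,0,0,0,0,0,1],
    [0,0,0,0,0,0,1],
    [0,0,0,0,0,0,1],
    [0,0,0,0,0,0,1],
  ],
)

```text
time_s: 10.48
eef_pos: [0.4268, -0.2857, 0.1313]
ee_rot: [0.762, 0.648, -0.0, -0.0]
ft_force: [-0.6, 0.8, -1.4]
width: 0.0385
gripper_force: 50.6
```

```bash
python3 - <<'E'
from h import *
s=snap('wrist')
st=manip.state(); print(st['time_s'],st['eef_pos'],st['ft_force'],Rot.from_quat(st['ee_rot']).as_matrix().round(4))
p=[.4354,-.2250,1.4094]
def W(m):
    m=np.array(m)/1000;c,q=np.cos(p[2]),np.sin(p[2]); return np.c_[p[0]+c*m[:,0]-q*m[:,1],p[1]+q*m[:,0]+c*m[:,1],m[:,2]]
im=s['image'][:,:,::-1].copy();cv2.imwrite('pics/w5raw.png',im)
for l in [[[42,22,51],[62,22,51],[62,-22,51],[42,-22,51]],[[-25,12,45],[35,12,45]],[[-25,-12,45],[35,-12,45]]]:
    print(proj(s,W(l)).round(0).tolist()); cv2.polylines(im,[proj(s,W(l)).round().astype(int).reshape(-1,1,2)],False,(0,255,255),1)
im=im[0:300,130:430]
cv2.imwrite('pics/w5.png',cv2.convertScaleAbs(cv2.resize(im,None,fx=2,fy=2,interpolation=cv2.INTER_CUBIC),alpha=1.4))
E
```

```text
10.5333 [ 0.4268093  -0.28568044  0.13127135] [-0.24102921 -0.4265096  -1.18675455] [[ 1.613e-01  9.869e-01 -1.000e-04]
 [ 9.869e-01 -1.613e-01  1.000e-04]
 [ 0.000e+00 -1.000e-04 -1.000e+00]]
[[243.0, 61.0], [242.0, 22.0], [321.0, 22.0], [320.0, 61.0]]
[[264.0, 174.0], [262.0, 75.0]]
[[300.0, 174.0], [302.0, 75.0]]
```

View pics/w5.png

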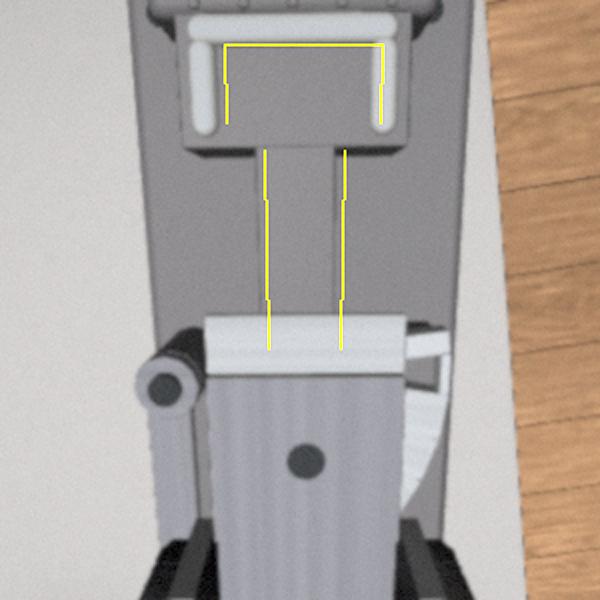

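The overlay shows the real rails, centred at about columns 203 and 384 in the crop, roughly 3 mm left of the prediction. I'll refit the pose from this nearer view.

```bash
python3 - <<'E'
from h import *
from scipy.optimize import least_squares
s=snap('wrist')
g=cv2.GaussianBlur(cv2.cvtColor(s['image'],cv2.COLOR_RGB2GRAY),(3,3),0).astype(int)
for r in [30,45,55]: print(r,'rail',g[r,215:335].tolist())
gx=cv2.Sobel(cv2.GaussianBlur(cv2.cvtColor(s['image'],cv2.COLOR_RGB2GRAY),(0,0),1).astype(float),cv2.CV_64F,1,0)
for r in [90,110,130,145]:
    a=gx[r-4:r+5].mean(0); print(r,'waist',a[250:310].round().astype(int).tolist())
def W(p,m):
    m=np.array(m)/1000;c,q=np.cos(p[2]),np.sin(p[2]); return np.c_[p[0]+c*m[:,0]-q*m[:,1],p[1]+q*m[:,0]+c*m[:,1],m[:,2]]
px=np.array([[203,85],[384,85],[292.5,27],[165,387]])/2+[130,0]-.25
M=[[52.5,26,51],[52.5,-26,51],[66,0,51],[-34,40,67]]
a=least_squares(lambda p:(proj(s,W(p,M))-px).ravel(),[.432,-.223,1.41])
print(a.x,a.fun.round(1))
st=manip.state();r=Rot.from_quat(st['ee_rot'])
S=W(a.x,[[0,0,45],[1,0,45]]);print('seat in tool',(r.inv().apply(S[:1]-st['eef_pos'])*1000).round(1))
c=ray(s,np.array([[205,316],[406,316]])/2+[130,0],st['eef_pos'][2]-.0042);print('blade end',(r.inv().apply(c-st['eef_pos'])*1000).round(1))
E
```

```text
30 rail [100, 98, 93, 89, 93, 101, 103, 104, 108, 119, 132, 141, 145, 145, 146, 146, 146, 144, 141, 132, 118, 103, 92, 92, 98, 102, 103, 104, 104, 104, 103, 103, 103, 103, 103, 103, 102, 102, 102, 102, 103, 103, 103, 102, 102, 103, 103, 102, 102, 102, 102, 102, 103, 104, 103, 102, 102, 102, 103, 103, 103, 103, 103, 102, 102, 102, 101, 101, 102, 102, 102, 102, 101, 101, 102, 102, 102, 102, 102, 101, 101, 101, 101, 101, 100, 101, 101, 101, 101, 101, 102, 102, 102, 102, 102, 101, 101, 101, 101, 103, 110, 123, 136, 143, 146, 146, 146, 146, 146, 146, 143, 135, 123, 109, 99, 97, 98, 98, 95, 87]
45 rail [101, 101, 99, 94, 92, 96, 102, 105, 106, 110, 121, 135, 144, 146, 147, 148, 149, 148, 145, 139, 130, 116, 101, 91, 93, 99, 103, 104, 104, 104, 105, 105, 105, 105, 105, 104, 104, 104, 105, 105, 105, 105, 104, 104, 104, 104, 104, 104, 105, 104, 103, 103, 104, 104, 104, 104, 104, 103, 103, 103, 104, 104, 105, 104, 104, 103, 103, 103, 103, 103, 103, 104, 104, 103, 103, 103, 103, 103, 103, 102, 101, 101, 101, 102, 102, 102, 103, 103, 102, 102, 102, 102, 102, 101, 102, 102, 102, 101, 101, 103, 11
[... 1079 characters left out ...]
-1, -1, 0, 1, 0, -6, -20, -36, -31, 0, 27, 29, 14, 2, -1, 1, 1, 1, 1, 1, 0, 0]
130 waist [1, -1, -2, 0, 2, 2, -4, -9, -8, 3, 15, 16, 8, 3, 2, -1, -2, -2, -2, 1, 3, 1, -4, -5, -1, 0, -1, 1, 1, 0, 0, -1, -3, -3, 0, 1, -1, -1, 0, 0, 0, -1, -2, -7, -17, -24, -14, 8, 19, 13, 4, 0, 0, 0, -1, -2, -2, -1, 2, 3]
145 waist [0, 0, 0, 0, -1, 0, -5, -16, -23, -10, 15, 29, 24, 10, 4, 1, -1, -1, -1, -1, -2, -1, 0, 0, 0, 0, -1, -2, -3, -2, -1, -1, -1, 0, 1, 1, 0, -2, -4, -3, 0, 0, -1, -4, -13, -22, -15, 8, 20, 11, 3, 1, 0, 1, 0, -1, 0, 0, -2, 0]
[ 0.43290205 -0.22446925  1.41269863] [-0.3 -1.2  0.9 -1.6  0.5  0.7 -1.2  2.6]
seat in tool [[61.3 -3.9 86.3]]
blade end [[ 59.  -20.5   4.2]
 [ 59.   19.1   4.2]]
```

Emit:
apply_moves(
  targets=[
    [10,-2,0,0,0,-0.005,1],
    [16,-2,0,0,0,0,1],
    [16,0,5,0,0,0,1],
    [10,0,10,0,0,0,1],
    [6,0,12,0,0,0,1],
    [0,0,12,0,0,0,1],
    [0,0,10,0,0,0,1],
    [0,0,6,0,0,0,1],
    [0,0,3,0,0,0,1],
    [0,0,0,0,0,0,1],
  ],
)

```text
time_s: 11.42
eef_pos: [0.4314, -0.2279, 0.0721]
ee_rot: [0.761, 0.649, -0.0, -0.001]
ft_force: [-0.2, 0.2, -1.7]
width: 0.0383
gripper_force: 50.6
```

Emit:
apply_moves(
  targets=[
    [0,0,0,0,0,0,1],
    [0,0,0,0,0,0,1],
    [0,0,0,0,0,0,1],
    [0,0,0,0,0,0,1],
    [0,0,0,0,0,0,1],
    [0,0,0,0,0,0,1],
    [0,0,0,0,0,0,1],
    [0,0,0,0,0,0,1],
    [0,0,0,0,0,0,1],
    [0,0,0,0,0,0,1],
  ],
)

```text
time_s: 12.25
eef_pos: [0.432, -0.2277, 0.0733]
ee_rot: [0.76, 0.65, 0.0, -0.0]
ft_force: [-0.2, 0.2, -1.4]
width: 0.0385
gripper_force: 50.6
```

```bash
python3 - <<'E'
from h import *
s=snap('wrist')
st=manip.state(); print(st['time_s'],st['eef_pos'],st['ft_force'],Rot.from_quat(st['ee_rot']).as_matrix().round(4))
im=s['image'][:,:,::-1].copy();cv2.imwrite('pics/w6raw.png',im)
im=im[90:240,180:380]
cv2.imwrite('pics/w6.png',cv2.convertScaleAbs(cv2.resize(im,None,fx=4,fy=4,interpolation=cv2.INTER_CUBIC),alpha=1.4))
E
```

```text
12.3 [ 0.43202414 -0.22772412  0.07330667] [ 0.24185703  0.07875042 -1.30254788] [[ 0.1563  0.9877 -0.    ]
 [ 0.9877 -0.1563  0.    ]
 [-0.     -0.     -1.    ]]
```

View pics/w6.png

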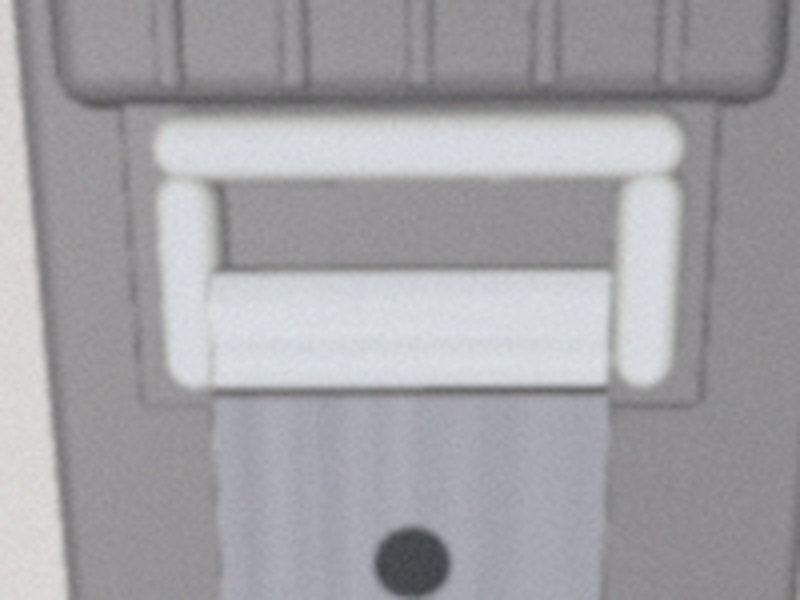

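The blade end is at row 270, columns 210–611. The side rails are centred on 419, so the seat is about 1 mm to the tool's +y, and the yaw agrees. The toe rail's inner side is at row 178.

```bash
python3 - <<'E'
from h import *
s=snap('wrist')
st=manip.state();r=Rot.from_quat(st['ee_rot'])
f=lambda u,z:(r.inv().apply(ray(s,np.array([u])/4+[180,90]-.4,z)-st['eef_pos'])*1000).round(1)
z=st['eef_pos'][2]
for zz in (.047,.049,.051): print('toe',zz,f([419,178],zz))
print('toe centre top',f([419,145],.051),'blade end',f([210,270],z-.0042),f([611,270],z-.0042),'L',f([190,285],.051),'R',f([648,285],.051), 'side near end', f([192,390],.049))
E
```

```text
toe 0.047 [[66.4  0.  26.3]]
toe 0.049 [[66.6  0.  24.3]]
toe 0.051 [[66.8 -0.  22.3]]
toe centre top [[70.3 -0.  22.3]] blade end [[ 59.4 -20.6   4.2]] [[59.4 18.8  4.2]] L [[ 55.  -25.8  22.3]] R [[55.  25.8 22.3]] side near end [[ 42.4 -26.6  24.3]]
```

Emit:
apply_moves(
  targets=[
    [2.3,0.9,0,0,0,0,1],
    [2,0,0,0,0,0,1],
    [0,0,0,0,0,0,1],
    [0,0,3,0,0,0,1],
    [0,0,3,0,0,0,1],
    [0,0,3,0,0,0,1],
    [0,0,3,0,0,0,1],
    [0,0,2,0,0,0,1],
    [0,0,1,0,0,0,1],
    [0,0,0,0,0,0,1],
  ],
)

```text
time_s: 13.18
eef_pos: [0.4333, -0.2235, 0.0579]
ee_rot: [0.76, 0.649, -0.0, -0.0]
ft_force: [-0.4, 0.4, -1.6]
width: 0.0385
gripper_force: 50.6
```

```bash
python3 - <<'E'
from h import *
s=snap('wrist')
st=manip.state(); print(st['time_s'],st['eef_pos'],st['ft_force'],st['moment'],Rot.from_quat(st['ee_rot']).as_matrix().round(4))
im=s['image'][:,:,::-1].copy()
im=im[90:240,180:380]
cv2.imwrite('pics/w7.png',cv2.convertScaleAbs(cv2.resize(im,None,fx=4,fy=4,interpolation=cv2.INTER_CUBIC),alpha=1.4))
E
```

```text
13.2333 [ 0.43349434 -0.22361331  0.05813605] [-0.89988134 -0.70453784 -0.66492613] [ 0.00903008 -0.05177019 -0.0016546 ] [[ 1.564e-01  9.877e-01 -3.000e-04]
 [ 9.877e-01 -1.564e-01  2.000e-04]
 [ 1.000e-04 -3.000e-04 -1.000e+00]]
```

View pics/w7.png

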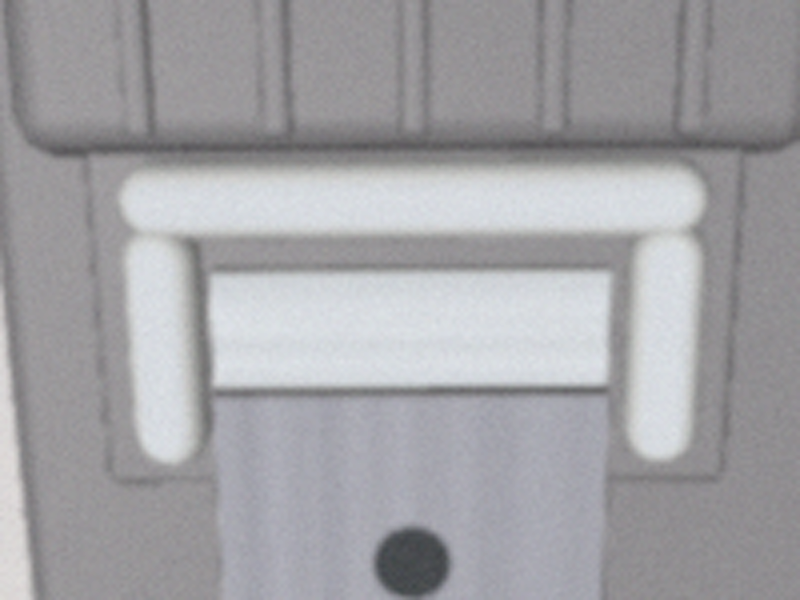

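The side gaps are even (197–210 and 611–632), the toe gap is about 2.5 mm, and the notch is already round the pin with no force. I'll lower the last 6 mm.

Emit:
apply_moves(
  targets=[
    [0.5,0.3,1,0,0,0,1],
    [0,0,1,0,0,0,1],
    [0,0,1,0,0,0,1],
    [0,0,1,0,0,0,1],
    [0,0,1,0,0,0,1],
    [0,0,0.5,0,0,0,1],
    [0,0,0.5,0,0,0,1],
    [0,0,0,0,0,0,1],
    [0,0,0,0,0,0,1],
    [0,0,0,0,0,0,1],
  ],
)

```text
time_s: 14.07
eef_pos: [0.434, -0.2232, 0.0524]
ee_rot: [0.76, 0.649, 0.0, 0.0]
ft_force: [0.9, 0.6, -0.5]
width: 0.0382
gripper_force: 50.6
```

```bash
python3 - <<'E'
from h import *
st=manip.state(); print(st['time_s'],st['eef_pos'],st['ft_force'],st['moment'])
E
```

```text
14.0667 [ 0.43398615 -0.22322787  0.05236008] [ 0.89640971  0.62462816 -0.53205323] [ 0.01184447 -0.02731252  0.03644117]
```

Emit:
apply_moves(
  targets=[
    [0,0,0.5,0,0,0,1],
    [0,0,0.3,0,0,0,1],
    [0,0,0,0,0,0,1],
    [0,0,0,0,0,0,0.5],
    [0,0,0,0,0,0,0.4],
    [0,0,0,0,0,0,0.3],
    [0,0,0,0,0,0,0.3],
    [0,0,0,0,0,0,0.3],
    [0,0,0,0,0,0,0.3],
    [0,0,0,0,0,0,0.3],
  ],
)

```text
time_s: 14.9
eef_pos: [0.434, -0.2232, 0.0515]
ee_rot: [0.76, 0.649, 0.0, -0.0]
ft_force: [0.7, -0.2, -0.1]
width: 0.0598
gripper_force: 0.0
```

Emit:
apply_moves(
  targets=[
    [0,0,-5,0,0,0,0.3],
    [0,0,-12,0,0,0,0.3],
    [0,0,-15,0,0,0,0.3],
    [0,0,-15,0,0,0,0.3],
    [0,0,-15,0,0,0,0.3],
    [0,0,-15,0,0,0,0.3],
    [-15,0,-15,0,0,0,0.3],
    [-30,0,-10,0,0,0,0.3],
    [-30,0,0,0,0,0,0.3],
    [-30,0,0,0,0,0,0.3],
  ],
)

```text
time_s: 15.73
eef_pos: [0.4182, -0.3286, 0.1564]
ee_rot: [0.76, 0.65, 0.0, 0.002]
ft_force: [1.5, -0.7, -0.8]
width: 0.0596
gripper_force: 0.0
```

Emit:
apply_moves(
  targets=[
    [-15,0,0,0,0,0,0.3],
    [-10,0,0,0,0,0,0.3],
    [0,0,0,0,0,0,0.3],
    [0,0,0,0,0,0,0.3],
    [0,0,0,0,0,0,0.3],
    [0,0,0,0,0,0,0.3],
    [0,0,0,0,0,0,0.3],
    [0,0,0,0,0,0,0.3],
    [0,0,0,0,0,0,0.3],
    [0,0,0,0,0,0,0.3],
  ],
)

```text
time_s: 16.57
eef_pos: [0.4137, -0.3513, 0.1535]
ee_rot: [0.76, 0.65, 0.0, -0.0]
ft_force: [-0.2, -0.7, -0.2]
width: 0.0595
gripper_force: 0.0
```

```bash
python3 - <<'E'
from h import *
s=snap('wrist')
st=manip.state(); print(st['time_s'],st['eef_pos'],st['ft_force'],st['width'],Rot.from_quat(st['ee_rot']).as_matrix().round(4))
for l in ['blade','notch','locating_pin','knob','clamp_pivot','lock_hole']:
    for d in manip.spot_point(l,s)[:2]: print(l,np.round(d['at'],4),round(d['p'],2))
im=s['image'][:,:,::-1].copy();cv2.imwrite('pics/w8raw.png',im)
im=im[0:300,110:410]
cv2.imwrite('pics/w8.png',cv2.convertScaleAbs(cv2.resize(im,None,fx=2,fy=2,interpolation=cv2.INTER_CUBIC),alpha=1.4))
E
```

```text
16.6167 [ 0.41371321 -0.35140913  0.1535524 ] [-0.54349689 -0.20866917 -0.42273543] 0.05994838023094372 [[ 0.156   0.9878  0.    ]
 [ 0.9878 -0.156  -0.    ]
 [-0.      0.     -1.    ]]
blade [ 0.4335 -0.2262  0.0472] 0.63
notch [ 0.4265 -0.2705  0.0447] 0.59
locating_pin [ 0.4232 -0.2704  0.057 ] 0.95
knob [ 0.3737 -0.3301  0.08  ] 0.63
clamp_pivot [ 0.3909 -0.2506  0.0584] 0.95
lock_hole [ 0.4681 -0.2656  0.0495] 0.65
```

View pics/w8.png

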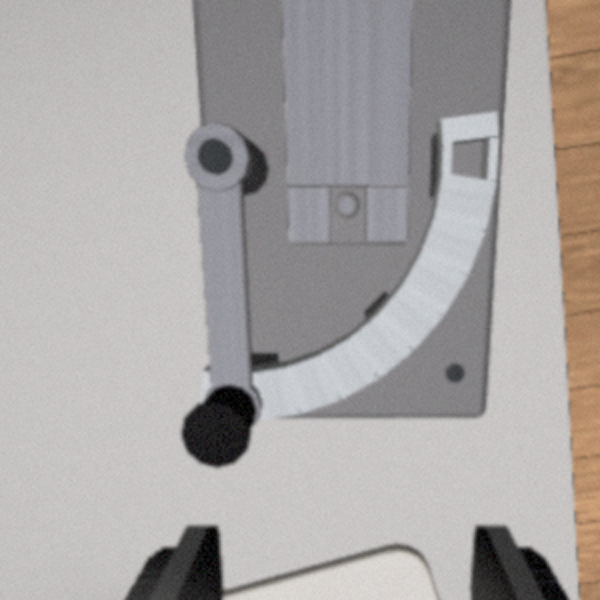

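The blade lies flat with the pin at (348,205), inside its notch, and the rails are clear of it. The knob top is at (216,433).

```bash
python3 - <<'E'
from h import *
s=snap('wrist')
st=manip.state();r=Rot.from_quat(st['ee_rot']);print(st['eef_pos'])
f=lambda u,z:ray(s,np.array([u])/2+[110,0]-.25,z)[0]
for n,u,z in [('knob',[216,433],.093),('pivot',[215,156],.067),('pin',[348,204],.056)]:
    X=f(u,z); print(n,X.round(4),(r.inv().apply(X-st['eef_pos'])*1000).round(1))
print(delta([.3766,-.3301,.086]))
E
```

```text
[ 0.41359205 -0.35163084  0.15350652]
knob [ 0.3768 -0.33    0.093 ] [ 15.6 -39.7  60.5]
pivot [ 0.3888 -0.2517  0.067 ] [ 94.9 -40.1  86.5]
pin [ 0.4262 -0.2715  0.056 ] [81.2 -0.  97.5]
[ 15.47380808 -39.90381373  67.50827218]
```

Emit:
apply_moves(
  targets=[
    [5,-13,0,0,0,0,0.3],
    [5,-13,0,0,0,0,0.3],
    [5.5,-13.5,5,0,0,0,0.3],
    [0,0,12,0,0,0,0.3],
    [0,0,15,0,0,0,0.3],
    [0,0,15,0,0,0,0.3],
    [0,0,10,0,0,0,0.3],
    [0,0,7,0,0,0,0.3],
    [0,0,3.5,0,0,0,0.3],
    [0,0,0,0,0,0,0.3],
  ],
)

```text
time_s: 17.8
eef_pos: [0.3769, -0.3299, 0.0851]
ee_rot: [0.76, 0.65, -0.0, -0.001]
ft_force: [-0.4, -0.1, 0.2]
width: 0.0597
gripper_force: 0.0
```

Emit:
apply_moves(
  targets=[
    [0,0,0,0,0,0,0.5],
    [0,0,0,0,0,0,0.7],
    [0,0,0,0,0,0,0.75],
    [0,0,0,0,0,0,0.8],
    [0,0,0,0,0,0,1],
    [0,0,0,0,0,0,1],
    [0,0,0,0,0,0,1],
    [0,0,0,0,0,0,1],
    [0,0,0,0,0,0,1],
    [0,0,0,0,0,0,1],
  ],
  grip_force=40,
)

```text
time_s: 18.63
eef_pos: [0.3775, -0.3306, 0.0869]
ee_rot: [0.76, 0.649, -0.0, 0.001]
ft_force: [-0.4, -0.3, 5.8]
width: 0.0179
gripper_force: 39.1
```

```bash
python3 - <<'E'
from h import *
st=manip.state(); print(st['time_s'],st['eef_pos'],st['ft_force'],st['moment'],st['width'],st['gripper_force'])
E
```

```text
18.6333 [ 0.37748029 -0.33063796  0.08688674] [-0.44591623 -0.3040967   5.8478288 ] [0.03474293 0.09817917 0.03872484] 0.01787543313135117 39.05461418442428
```

Emit:
apply_moves(
  targets=[
    [0,0,-2,0,0,0,1],
    [0,0,-2,0,0,0,1],
    [0,0,-2,0,0,0,1],
    [0,0,-2,0,0,0,1],
    [0,0,-2,0,0,0,1],
    [0,0,-1,0,0,0,1],
    [0,0,0,0,0,0,1],
    [0,0,0,0,0,0,1],
    [0,0,0,0,0,0,1],
    [0,0,0,0,0,0,1],
  ],
)

```text
time_s: 19.47
eef_pos: [0.3768, -0.33, 0.0968]
ee_rot: [0.76, 0.649, -0.0, -0.0]
ft_force: [-0.5, -3.4, -5.7]
width: 0.0178
gripper_force: 39.1
```

```bash
python3 - <<'E'
from h import *
s=snap('scene')
st=manip.state(); print(st['time_s'],st['eef_pos'],st['ft_force'],st['moment'],st['width'],Rot.from_quat(st['ee_rot']).as_matrix().round(4))
# swing rows: pivot in tool frame
d=np.array([79.3,-0.5]) ; n=20; a=1.5708/n
# chord in tool frame before turning: TCP rotates ccw(world)= -a about tool z around pivot (80,0)
R=np.array([[np.cos(a),np.sin(a)],[-np.sin(a),np.cos(a)]])
print(a,np.array([80,0])-R@np.array([80,0]))
E
```

```text
19.5167 [ 0.3768617  -0.33003624  0.09680191] [-0.92650053 -4.08982929 -5.03737119] [-0.58364881  0.11549143  0.00137787] 0.01813572108007567 [[ 1.563e-01  9.877e-01 -4.000e-04]
 [ 9.877e-01 -1.563e-01  2.000e-04]
 [ 1.000e-04 -5.000e-04 -1.000e+00]]
0.07854 [0.24661445 6.27674231]
```

Emit:
apply_moves(
  targets=[
    [0.25,6.28,0,0,0,-0.0785,1],
    [0.25,6.28,0,0,0,-0.0785,1],
    [0.25,6.28,0,0,0,-0.0785,1],
    [0.25,6.28,0,0,0,-0.0785,1],
    [0.25,6.28,0,0,0,-0.0785,1],
    [0.25,6.28,0,0,0,-0.0785,1],
    [0.25,6.28,0,0,0,-0.0785,1],
    [0,0,0,0,0,0,1],
    [0,0,0,0,0,0,1],
    [0,0,0,0,0,0,1],
  ],
)

```text
time_s: 20.35
eef_pos: [0.4202, -0.3248, 0.0969]
ee_rot: [0.556, 0.831, 0.0, -0.0]
ft_force: [1.5, -2.3, -5.6]
width: 0.0181
gripper_force: 39.1
```

```bash
cat > chk.py <<'E'
from h import *
st=manip.state(); p=st['eef_pos']
piv=np.array([.3766,-.3301])+.080*np.array([.1563,.9877])
v=p[:2]-piv;h=Rot.from_quat(st['ee_rot']).as_matrix()[:,0]
print(st['time_s'],p,'F',st['ft_force'].round(1),'M',st['moment'].round(2),st['width'],'r',np.hypot(*v),'arm ang',np.unwrap([1.4135+np.pi,np.arctan2(v[1],v[0])])[1]-1.4135-np.pi,'tool turn',np.arctan2(h[1],h[0])-1.4138)
E
python3 chk.py
```

```text
20.35 [ 0.42018171 -0.32483044  0.09692358] F [ 1.5 -2.3 -5.6] M [-0.39 -0.18 -0.01] 0.01808960653366684 r 0.08002724933331458 arm ang 0.556124819481961 tool turn 0.5478803304422968
```

Emit:
apply_moves(
  targets=[
    [0.25,6.28,0,0,0,-0.0785,1],
    [0.25,6.28,0,0,0,-0.0785,1],
    [0.25,6.28,0,0,0,-0.0785,1],
    [0.25,6.28,0,0,0,-0.0785,1],
    [0.25,6.28,0,0,0,-0.0785,1],
    [0.25,6.28,0,0,0,-0.0785,1],
    [0.25,6.28,0,0,0,-0.0785,1],
    [0.25,6.28,0,0,0,-0.0785,1],
    [0.25,6.28,0,0,0,-0.0785,1],
    [0.25,6.28,0,0,0,-0.0785,1],
  ],
)

```text
time_s: 21.18
eef_pos: [0.4634, -0.2811, 0.0969]
ee_rot: [0.194, 0.981, 0.001, -0.0]
ft_force: [2.5, -1.9, -5.2]
width: 0.018
gripper_force: 39.2
```

Emit:
apply_moves(
  targets=[
    [0.15,4.8,0,0,0,-0.06,1],
    [0.15,4.8,0,0,0,-0.06,1],
    [0.1,4,0,0,0,-0.05,1],
    [0.1,2.4,0,0,0,-0.03,1],
    [0.1,2,0,0,0,-0.025,1],
    [0,0,0,0,0,0,1],
    [0,0,0,0,0,0,1],
    [0,0,0,0,0,0,1],
    [0,0,0,0,0,0,1],
    [0,0,0,0,0,0,1],
  ],
)

```text
time_s: 22.02
eef_pos: [0.4681, -0.2643, 0.0969]
ee_rot: [0.084, 0.996, 0.0, -0.0]
ft_force: [1.9, 1.2, -5.5]
width: 0.0178
gripper_force: 39.2
```

```bash
python3 chk.py
```

```text
22.0167 [ 0.46813239 -0.26425825  0.09687327] F [ 1.9  1.2 -5.5] M [ 0.07 -0.26 -0.04] 0.017791439376393187 r 0.0801189542090157 arm ang 1.5629088181930744 tool turn 1.5588151697561592
```

Emit:
apply_moves(
  targets=[
    [0,0,2,0,0,0,1],
    [0,0,2,0,0,0,1],
    [0,0,1,0,0,0,1],
    [0,0,0,0,0,0,1],
    [0,0,0,0,0,0,1],
    [0,0,0,0,0,0,1],
    [0,0,0,0,0,0,1],
    [0,0,0,0,0,0,1],
    [0,0,0,0,0,0,1],
    [0,0,0,0,0,0,1],
  ],
)

```text
time_s: 22.85
eef_pos: [0.4683, -0.2643, 0.092]
ee_rot: [0.084, 0.996, 0.0, -0.0]
ft_force: [-0.1, 0.6, -3.9]
width: 0.0178
gripper_force: 39.2
```

```bash
python3 chk.py
```

```text
22.85 [ 0.46827122 -0.26434188  0.09203927] F [-0.1  0.6 -3.9] M [ 0.08 -0.02 -0.03] 0.017778580540405296 r 0.08026967509624106 arm ang 1.5621656012736231 tool turn 1.5594862732333035
```

The spring force falls as the knob goes down with no resistance, so the pin is in the hole. I'll lower fully, release and retreat.

Emit:
apply_moves(
  targets=[
    [0,0,2,0,0,0,1],
    [0,0,2,0,0,0,1],
    [0,0,1,0,0,0,1],
    [0,0,0,0,0,0,1],
    [0,0,0,0,0,0,1],
    [0,0,0,0,0,0,0.6],
    [0,0,0,0,0,0,0.4],
    [0,0,0,0,0,0,0.3],
    [0,0,0,0,0,0,0.3],
    [0,0,0,0,0,0,0.3],
  ],
)

```text
time_s: 23.68
eef_pos: [0.4687, -0.2646, 0.0875]
ee_rot: [0.084, 0.996, -0.0, 0.0]
ft_force: [0.5, 0.0, 0.3]
width: 0.06
gripper_force: 0.0
```

Emit:
apply_moves(
  targets=[
    [0,0,-5,0,0,0,0.3],
    [0,0,-12,0,0,0,0.3],
    [0,0,-15,0,0,0,0.3],
    [0,0,-20,0,0,0,0.3],
    [0,0,-20,0,0,0,0.3],
    [10,0,-20,0,0,0,0.3],
    [20,0,-20,0,0,0,0.3],
    [20,0,-10,0,0,0,0.3],
    [10,0,0,0,0,0,0.3],
    [0,0,0,0,0,0,0.3],
  ],
)

```text
time_s: 24.52
eef_pos: [0.4084, -0.2544, 0.2103]
ee_rot: [0.085, 0.996, -0.001, 0.001]
ft_force: [0.0, 1.1, -0.2]
width: 0.0599
gripper_force: 0.0
```

```bash
python3 chk.py; python3 - <<'E'
from h import *
s=snap('top');print([(l,np.round(d['at'],4),round(d['p'],2)) for l in ['knob','blade','egg_timer','salt_box'] for d in manip.spot_point(l,s)[:1]])
w=snap('wrist')
a=s['image'][140:260,290:470];a=cv2.resize(a,(400,267),interpolation=cv2.INTER_CUBIC)
b=cv2.resize(w['image'],(400,300))
cv2.imwrite('pics/e.png',cv2.convertScaleAbs(np.vstack([a,b])[:,:,::-1],alpha=1.4))
E
```

```text
24.5167 [ 0.40839773 -0.25436092  0.21033061] F [ 0.   1.1 -0.2] M [-0.    0.01 -0.03] 0.059898934721114995 r 0.019570029165681072 arm ang 1.5598544083983041 tool turn 1.5585549029929588
[('knob', array([ 0.4692, -0.2678,  0.0786]), 0.56), ('blade', array([ 0.4325, -0.2245,  0.0448]), 0.92), ('egg_timer', array([0.4851, 0.044 , 0.0022]), 0.8), ('salt_box', array([0.3859, 0.0459, 0.0066]), 0.58)]
```

View pics/e.png

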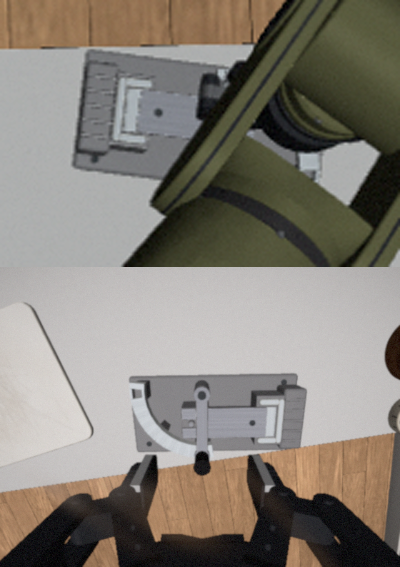

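The wrist view shows the arm straight across the blade, pivot (202,388) to knob (202,463), with the blade between the rails. The knob reads z 79 mm, which is fully down, and the gripper is clear.

```bash
python3 -c "
from workcell import manip
print(manip.close_job())"
```

```text
the job is handed in; nothing more can be done
None
```

I handed the job in at about 25 s: the blade lies home over the pin, the clamp arm is closed with its knob down, and the egg timer and salt box were not touched; no verdict was returned.

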